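# Drift two inserts out of a split sleeve, diverting each to its bay

## Task

With the push rod, drive both inserts out of the far end of the split sleeve, one at a time, first setting the diverter flap by its lever to the proper side for each, so that the plain cylinder (a spent filter cartridge) ends in the left bay and the waisted spool (a spacer for re-use) in the right bay, left and right as seen when looking into the sleeve from the mouth where the rod goes in. Either insert may be in front, so look first. Touch the inserts only with the rod, then lay the rod back down on the bench on the underside of its handle, clear of the fixture, and leave the bottles, beaker, dish and timer where they stand.

Things in the scene. Friction and masses are not known exactly. Their poses are not given: they have to be found in the camera images.
- fixture: Fixed press-out fixture. Origin on the worktop (z = 0) straight below the centre of the sleeve's mouth; x = push direction (level, from mouth to exit), y = left, z up. In mm in this frame: sleeve x 0 to 132, axis at z = 120; its saddles x 15 to 117, y +-35, up to z = 136; two open-topped grey bays x 126 to 238, left y 2 to 108, right y -108 to -2, floor z = 6, walls 52 high.
- mouth (a point): centre of the sleeve's mouth, on the bore axis, 120 mm up. The sleeve is a level aluminium tube, 132 long, bore 35 mm wide, outside 45 mm, with a 25 mm wide slot along its top through which the inserts can be seen
- exit (a point): centre of the sleeve's exit end, on the bore axis, 132 mm beyond the mouth. Just beyond it lies the tilting flap, 88 long, 90 wide, 23.5 mm below the bore axis, over the bays
- diverter (a joint): tilt of the flap about an axis parallel to the sleeve, 96.5 mm up; -0.38 to 0.38 rad. Positive: lever leans left (fixture +y), the flap's left edge is down, a part leaving the sleeve rolls into the left bay; negative: right. Stays where it is left (friction 0.11 N m, 1 to 1.5 N at the ball); push it to its stop.
- lever_tip (a point): centre of the 18 mm black ball on top of the flap's upright lever (a 10 mm steel rod at fixture x = 228, reaching up from the flap); ball 114 mm from the tilt axis, so 210 mm above the worktop with the lever upright, 202 mm and 42 mm sideways at either stop
- drift: The push rod, loose, 0.2 kg, lying on the worktop: black block handle 70 long (x), 26 wide (y), 40 high (z), and a round steel rod 18 mm thick standing out 175 mm from its +x end, axis at the handle's mid height (20 mm up). Origin: centre of the handle's underside; balance point about 16 mm in front of it. x points along the rod to its tip.
- cartridge: Plain white cylinder, 32 mm thick, 60 long, 0.09 kg, loose in the bore. Origin at its middle, x along its axis. The two inserts start one behind the other in the sleeve, middles about 34 and 99 mm from the mouth, in either order. An insert drops off the sleeve when its rear end is pushed about 5 mm past the exit.
- spool: White spool of the same size and weight, 32 mm thick ends and a 16 mm waist between them, 60 long. Origin at its middle, x along its axis.
- beaker: bystander: glass beaker, 53 mm across, 65 high. Origin: centre of its underside
- bottle_amber: bystander: amber bottle, 54 mm across, 115 high. Origin: centre of its underside
- dish: bystander: round flat dish, 60 mm across, 15 high. Origin: centre of its underside
- timer: bystander: bench timer, 52 x 66 x 16 mm. Origin: centre of its underside
- bottle_small: bystander: small bottle with screw cap, 45 mm across, 90 high. Origin: centre of its underside
Not all that is in view belongs to the job. Leave any green look-alike of the spool alone.

How it is judged:
On the way, in this order (a step that is already met when the one before it is completed fails the run):
1. one insert is in its own bay while the other is still in the sleeve ((((x of cartridge in the frame of fixture between 0.126 and 0.238 m and y of cartridge in the frame of fixture between 0.004 and 0.108 m and z of cartridge in the frame of fixture between 0.01 and 0.06 m) and x of spool in the frame of fixture below 0.125 m and z of spool in the frame of fixture above 0.09 m) or ((x of spool in the frame of fixture between 0.126 and 0.238 m and y of spool in the frame of fixture between -0.108 and -0.004 m and z of spool in the frame of fixture between 0.01 and 0.06 m) and x of cartridge in the frame of fixture below 0.125 m and z of cartridge in the frame of fixture above 0.09 m))), for 0.2 s.
2. both inserts are in their bays (x of cartridge in the frame of fixture between 0.126 and 0.238 m and y of cartridge in the frame of fixture between 0.004 and 0.108 m and z of cartridge in the frame of fixture between 0.01 and 0.06 m and x of spool in the frame of fixture between 0.126 and 0.238 m and y of spool in the frame of fixture between -0.108 and -0.004 m and z of spool in the frame of fixture between 0.01 and 0.06 m), for 0.2 s.
At the end, for the whole second after the job is handed in: The plain cartridge lies in the left bay and the spool in the right bay (middle inside the bay's outline and below 60 mm), the rod lies on the worktop on its handle's underside (within 8 mm in height and 0.1 rad) and touches no part of the fixture, and all three are at rest (under 0.02 m/s) (all of step 2 and height (world z) of drift between -0.008 and 0.008 m and angle between drift's own z axis and vertical below 0.1 rad and contact force between drift and fixture below 0.1 N and linear speed of each of cartridge, spool, drift below 0.02 m/s).
It fails at once if the gripper's fingers touch an insert (contact force between the fingers and cartridge above 0.5 N or contact force between the fingers and spool above 0.5 N).
It fails at once if a bystander is shifted by more than 30 mm or knocked over (distance of any of beaker, bottle_amber, dish, timer, bottle_small from where it was at the start of the episode above 0.03 m or angle between any of beaker, bottle_amber, dish, timer, bottle_small's own z axis and vertical above 0.6 rad).
It also fails if it takes over 72 s, if anything falls off the work surface, if the arm or the gripper's body presses on something with over 40 N, if the wrist force passes 120 N, or if a joint passes its speed limit or range.

## Robot

A 7-joint arm with a two-finger parallel gripper is mounted at the origin on a cart in front of the work surface, level with it; the furniture and walls round the work are solid. World frame = base frame: x ahead of the robot, y to its left, z up, the work surface at z = 0. Lengths are in m, angles in rad, forces in N, time in s.
With the tool pointing down it reaches from about 0.4 to 0.85 m from the base axis. Payload 4.5 kg.
Tool frame: the origin (TCP) lies where the fingers leave the gripper's body, on its centre line; the fingertips stand 64 mm ahead of it and the grasp point (between the pads) lies 45 mm ahead of it; z points along the fingers, y is the direction in which the jaws open and shut (so a half turn about z gives the same grasp; the last joint's range is limited). The gripper opens to 88 mm and grips with 3 to 60 N. Pads are 18 mm wide; open, the fingers measure 123 mm over their backs; the gripper's body (75 mm by 187 mm) begins 45 mm behind the grasp point.
Start: joints at [1.193, 0.689, -0.195, 1.565, 0.157, 0.902, -0.215], TCP at [0.25, -0.573, 0.303] pointing down, gripper open.
Joint ranges: [-3.01, 3.01], [-0.46, 2.08], [-1.47, 1.51], [0.13, 2.56], [-1, 4.14], [0.04, 2.09], [-2.66, 2.66]. Speed limits (rad/s): [2.57, 2.57, 3.14, 3.14, 3.14, 3.14, 3.14].

## Interface

Orientations are given as a unit quaternion [x, y, z, w].
In Python, from plant import monitor, snapshot, workorder, finder gives the robot as it stands.
- The arm moves only by the tool carry_out, never from a script. Its argument "motion" is one flat list of numbers, 6 for each row, row after row: the shift along the tool's x, y, z in cm, then the turn, a rotation vector about the tool's x, y, z in rad. In form: [x, y, z, rx, ry, rz, x, y, z, rx, ry, rz, ...]. A call has 1 to 8 rows; each row shifts and turns the commanded pose from where the row before left it, along the tool's axes as they then stand; what a row does not reach is not made up. A row lasts 1/8 s, in which the tool goes at most 62.5 mm and 10.7 degrees, less where a joint would pass 70% of its speed; a pose out of reach is approached as far as the arm can. A call with a gripper value outside its range is refused whole. "hand" is the finger opening in cm, from 0 to 8.81, set as the call begins (left out, the last holds). The fingers move at their own pace and stop on an object; "grip_force" is the grip in N (left out, the last holds). Time passes only in rows, so rows that do not move let the fingers close. It gives the time, the measured TCP pose, the force and the opening at its end, in the units of the state.
- monitor.get_state(): the state, without advancing time (a new reading comes with each control period).
- snapshot(name): name is "scene" or "top" or "wrist"; returns a dict with "frame" (480x640x3 uint8, red, green, blue), "range_z" (480x640 float32, m along the optical axis (not along the pixel's ray), 0 where there is no reading), "fx", "fy", "cx", "cy" (pixels), "rvec" (rotation vector, rad) and "tvec" (3), from world to camera coordinates, as OpenCV has them; the wrist camera has in their place "hand_eye" (4x4, takes a point from camera to tool coordinates, whose origin is the TCP and whose axes are the flange's). Camera axes: x right, y down, z forward; pixel columns grow to the right and rows downward; lengths in m; the calibration is good to about 2 mm. The wrist camera is an equidistant fisheye: a pixel r from the principal point sees the ray r / f radians off the axis. A picture is of the moment at which its call begins: read the wrist's pose just before it.
- workorder.finish_job(): hands the job in, once; it reports no verdict.
Trained networks look in a picture, given as the dict that the camera call returned (one of the last four; its "shot" number tells which), for a name from the list of things; names that differ only in an ending like _2 or _b are one class to them, and where a whole thing is asked for, a point or a joint stands for the part that bears it (a point fixed in the world has none). Each returns a list of dicts, best first, with "p" (0 to 1); they miss things now and then, are a little off and sometimes report something else, mostly with a low value. They report only what shows in the picture. A call takes as long as a camera call. They do not tell look-alikes from the thing itself.
- finder.masks_of(picture, thing): "pixels" (480x640 bool, what is visible of it) and "extent" ([left, top, right, bottom] in pixels, round what is visible of it).
The state is a dict: "clock": time; "q": joint angles; "qd": joint speeds; "joint_torque": joint torques, N m; "tool_pos": TCP position; "eef_rot": TCP orientation; "contact_force": force on the tool from outside, world axes, zero at the start; "moment": the same for the moment, N m; "opening": opening from 0.0 (shut) to 1.0 (fully open).
Only numpy, scipy, OpenCV 4.12 (cv2) and the standard library are available. Lean on these libraries where they do the work, as an engineer would, in place of code of your own. Each camera call takes 0.05 s, during which the arm holds its last target. There are 200 camera calls.

## Working session

There is one attempt and no reset: what is moved stays moved. The work goes in short steps, Python scripts to look and compute and a tool call to move; the robot and the scene stay as the last step left them, time stands still between calls to the robot, and variables do not carry over. Pictures are saved under pics/ and viewed, about 8 in all and at most 12, crops included, and the job is handed in when it is done.

Besides the shell and the picture viewer there is one more tool, called after ">>>" as name(argument=value, ...), one argument or row to a line, values as JSON. carry_out: Moves the arm, as the interface text tells. Its arguments: {"type":"object","properties":{"motion":{"type":"array"},"hand":{"type":"number"},"grip_force":{"type":"number"}},"required":["motion"]}

```bash
ls; mkdir -p pics; cat > h.py <<'E'
import numpy as np, cv2
from scipy.spatial.transform import Rotation as R
from plant import monitor, snapshot, workorder, finder
def save(p,n,crop=None,s=1):
    im=p["frame"][:,:,::-1]
    if crop: l,t,r,b=crop; im=im[t:b,l:r]
    cv2.imwrite("pics/"+n,cv2.resize(im,None,fx=s,fy=s,interpolation=cv2.INTER_CUBIC))
def cloud(p):
    z=p["range_z"]; v,u=np.mgrid[:480,:640]
    c=np.stack([(u-p["cx"])/p["fx"]*z,(v-p["cy"])/p["fy"]*z,z],-1)
    M=R.from_rotvec(np.ravel(p["rvec"])).as_matrix()
    w=(c-np.ravel(p["tvec"]))@M
    w[z<=0]=np.nan
    return w
def proj(p,X):
    a,_=cv2.projectPoints(np.atleast_2d(np.array(X,float)),np.array(p["rvec"],float),np.array(p["tvec"],float),np.array([[p["fx"],0,p["cx"]],[0,p["fy"],p["cy"]],[0,0,1.]]),None)
    return a[:,0]
E
python3 - <<'E'
from h import *
np.set_printoptions(precision=3,suppress=True)
s=monitor.get_state(); print(s["clock"],s["tool_pos"],s["eef_rot"],s["opening"])
for n in("scene","top"):
    p=snapshot(n); w=cloud(p); save(p,n+"0.png")
    for t in ["fixture","diverter","drift","cartridge","spool","beaker","bottle_amber","dish","timer","bottle_small"]:
        for m in finder.masks_of(p,t)[:3]:
            q=w[m["pixels"]]; q=q[~np.isnan(q[:,0])]
            if len(q): print(n,t,round(m["p"],2),[int(x) for x in m["extent"]],np.median(q,0),q.min(0),q.max(0))
E
```

```text
pics
0.0 [ 0.25  -0.572  0.302] [ 0.979  0.204 -0.    -0.001] 0.9988368110037419
scene fixture 0.62 [308, 206, 405, 343] [0.574 0.036 0.047] [ 0.455 -0.208 -0.284] [0.763 0.17  0.22 ]
scene diverter 0.66 [301, 284, 325, 326] [0.567 0.171 0.079] [ 0.551  0.1   -0.004] [0.623 0.189 0.122]
scene diverter 0.64 [336, 206, 377, 274] [ 0.622 -0.008  0.1  ] [ 0.541 -0.179 -0.005] [0.763 0.066 0.22 ]
scene drift 0.74 [305, 207, 400, 340] [0.574 0.036 0.047] [ 0.455 -0.179 -0.005] [0.763 0.168 0.22 ]
scene drift 0.73 [375, 185, 403, 253] [ 0.665 -0.141  0.03 ] [ 0.606 -0.296 -0.005] [ 0.78  -0.051  0.089]
scene cartridge 0.6 [335, 283, 354, 314] [0.501 0.127 0.131] [0.478 0.09  0.103] [0.536 0.15  0.139]
scene spool 0.8 [345, 262, 361, 283] [0.558 0.064 0.129] [0.526 0.021 0.092] [0.601 0.099 0.141]
scene spool 0.71 [271, 237, 290, 251] [0.805 0.093 0.023] [ 0.779  0.06  -0.002] [0.834 0.122 0.037]
scene spool 0.65 [308, 204, 400, 340] [0.574 0.037 0.047] [ 0.455 -0.133 -0.026] [0.755 0.17  0.22 ]
scene beaker 0.67 [368, 311, 391, 343] [0.455 0.071 0.037] [ 0.425  0.046 -0.003] [0.508 0.101 0.
[... 1252 characters left out ...]
281, 249, 306, 279] [0.57  0.155 0.109] [0.551 0.132 0.002] [0.606 0.191 0.121]
top bottle_amber 0.62 [213, 325, 247, 363] [0.416 0.299 0.016] [ 0.38   0.262 -0.001] [0.452 0.336 0.024]
top dish 0.9 [247, 300, 276, 323] [0.484 0.233 0.015] [0.456 0.204 0.003] [0.514 0.262 0.023]
top dish 0.38 [408, 174, 498, 241] [ 0.682 -0.171  0.029] [ 0.62  -0.292 -0.001] [ 0.771 -0.088  0.045]
top timer 0.94 [210, 326, 246, 361] [0.416 0.299 0.016] [ 0.38   0.262 -0.001] [0.452 0.338 0.024]
top bottle_small 0.98 [369, 174, 390, 198] [ 0.73  -0.029  0.073] [ 0.717 -0.053  0.003] [ 0.756 -0.009  0.094]
top bottle_small 0.41 [292, 192, 421, 323] [0.581 0.028 0.05 ] [ 0.453 -0.107 -0.311] [0.738 0.165 0.22 ]
```

```bash
python3 - <<'E'
from h import *
p=cv2.imread("pics/top0.png"); 
c=p[140:380,200:510]; cv2.imwrite("pics/topc.png",cv2.resize(c,None,fx=2.5,fy=2.5,interpolation=cv2.INTER_CUBIC))
E
```

```text
(no output)
```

View pics/topc.png

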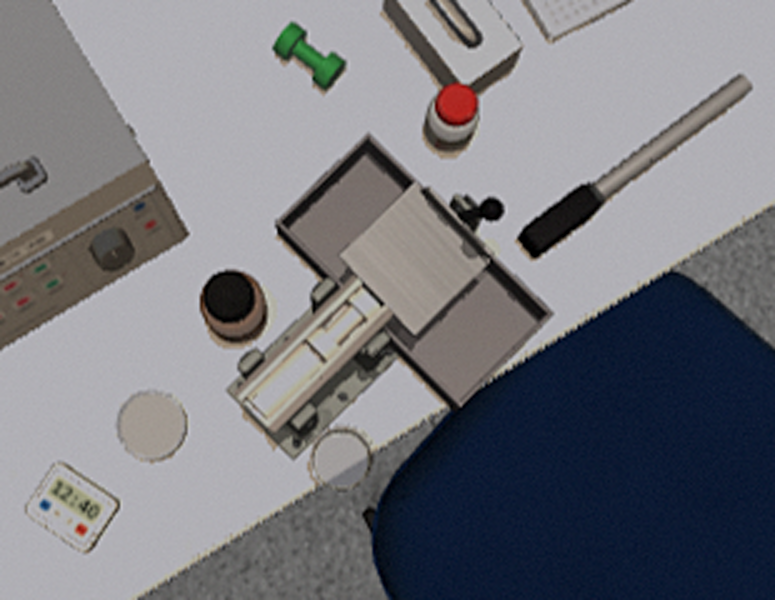

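View pics/scene0.png

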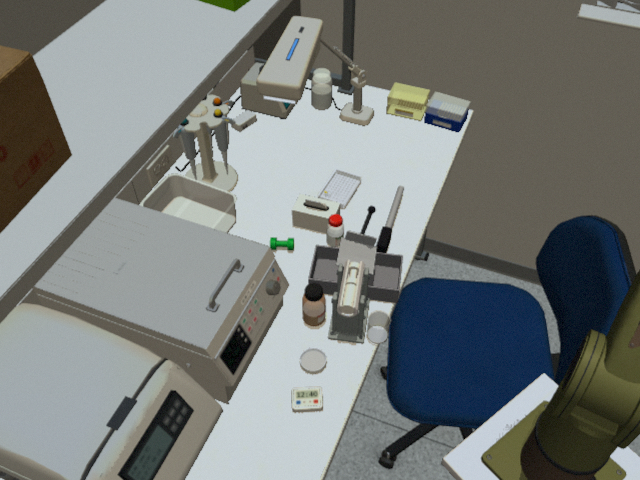

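The top crop shows the sleeve running from the mouth (crop 255,395) to the exit at upper right. The rod lies at right with its handle at (560,220) and its tip at (745,82), and the lever ball is at (490,208). The green look-alike is at (310,55). Possible confusions: the green spool against the insert in the slot at about (365,300), the tissue box and dark knob against the handle, and the lever ball against the amber bottle cap at (230,293). Next I'll measure poses and zoom in on the slot.

```bash
cat > m.py <<'E'
from h import *
np.set_printoptions(precision=4,suppress=True)
p=snapshot("top"); w=cloud(p); save(p,"slot.png",(280,190,430,330),5)
P=w.reshape(-1,3); P=P[~np.isnan(P[:,0])]
f=finder.masks_of(p,"fixture")[0]["pixels"]; F=w[f]; F=F[~np.isnan(F[:,0])]
# bays rect fit: points 45..70mm high -> wall tops
B=F[(F[:,2]>.0)&(F[:,2]<.075)]
print("bays",cv2.minAreaRect((F[(F[:,2]>.04)&(F[:,2]<.07)][:,:2]*1000).astype(np.float32)))
S=F[(F[:,2]>.128)&(F[:,2]<.15)]
print("sleeve",len(S),cv2.minAreaRect((S[:,:2]*1000).astype(np.float32)))
L=F[(F[:,2]>.15)]; print("lever",len(L),L[:, :].mean(0)); T=L[L[:,2]>.195]; print("ball",len(T),T.mean(0),T[:,2].max())
m=finder.masks_of(p,"drift")[0]["pixels"]; m=cv2.dilate(m.astype(np.uint8),np.ones((3,3)))>0
D=w[m]; D=D[~np.isnan(D[:,0])]
H=D[(D[:,2]>.034)&(D[:,2]<.05)]; print("handle",len(H),cv2.minAreaRect((H[:,:2]*1000).astype(np.float32)),np.median(H,0))
rod=D[(D[:,2]>.018)&(D[:,2]<.034)]; 
print("rod line",cv2.fitLine((rod[:,:2]).astype(np.float32),cv2.DIST_HUBER,0,.001,.001).ravel())
A=D[D[:,2]>.015]; print("all",cv2.minAreaRect((A[:,:2]*1000).astype(np.float32)))
E
python3 m.py
```

```text
bays ((570.3197021484375, 47.0565185546875), (218.9805908203125, 225.2979278564453), 43.20747375488281)
sleeve 878 ((560.9022827148438, 56.25706481933594), (69.27838134765625, 228.19027709960938), 43.039066314697266)
lever 100 [ 0.622  -0.0397  0.2024]
ball 74 [ 0.6204 -0.042   0.2137] 0.21907655324677522
handle 385 ((654.7562255859375, -129.7085723876953), (25.950153350830078, 89.07833862304688), 34.64293670654297) [ 0.649  -0.1221  0.0395]
rod line [ 0.5851 -0.811   0.7146 -0.2158]
all ((700.0944213867188, -193.56387329101562), (27.645421981811523, 245.96328735351562), 35.45345687866211)
```

View pics/slot.png

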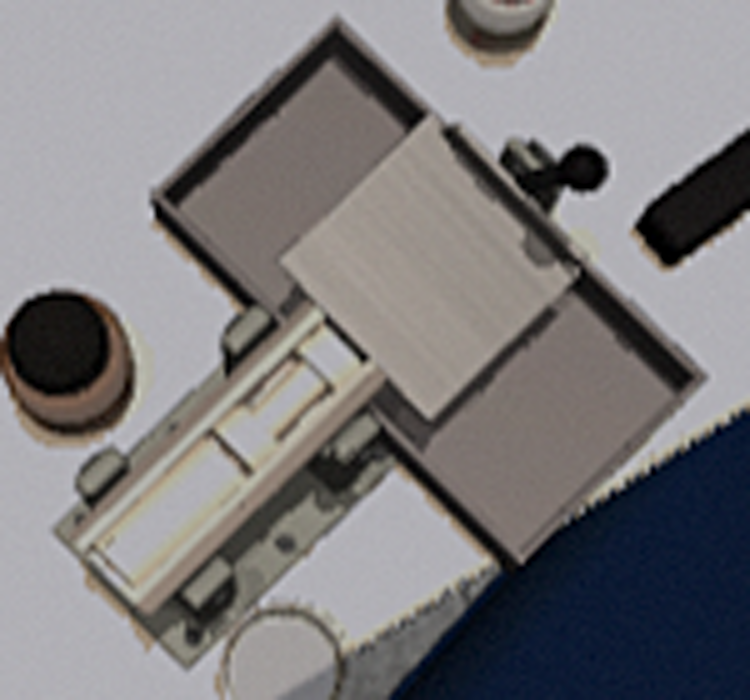

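The slot crop shows the spool on the exit side at about (290,400), with two flanges and a shadowed waist. The plain cartridge is on the mouth side at about (170,500). So the spool comes out first and needs the lever pushed right. Next I'll fit the fixture frame more closely.

```bash
cat > m2.py <<'E'
from h import *
from scipy.optimize import minimize
np.set_printoptions(precision=4,suppress=True)
p=snapshot("top"); w=cloud(p); f=finder.masks_of(p,"fixture")[0]["pixels"]; f=cv2.dilate(f.astype(np.uint8),np.ones((5,5)))>0
F=w[f]; F=F[~np.isnan(F[:,0])]
def loc(a,P): 
    c,s=np.cos(a[2]),np.sin(a[2]); d=P[:,:2]-a[:2]; return np.c_[d@[c,s],d@[-s,c],P[:,2]]
# silhouettes: sleeve top points & bay wall tops
S=F[(F[:,2]>.127)&(F[:,2]<.147)]; B=F[(F[:,2]>.045)&(F[:,2]<.065)]
a0=np.array([.475,.14,-.815])
def cost(a):
    q=loc(a,S); r=np.hypot(q[:,1],q[:,2]-.12); 
    ring=np.minimum(abs(r-.0225),.006)
    ends=np.maximum(0,-q[:,0])+np.maximum(0,q[:,0]-.132)
    b=loc(a,B); inb=(b[:,0]>.11)
    dx=np.minimum(abs(b[:,0]-.126),abs(b[:,0]-.238)); dy=np.minimum(abs(abs(b[:,1])-.108),abs(b[:,1]))
    w_=np.minimum(np.minimum(dx,dy),.01)[inb]
    out=np.maximum(0,abs(b[:,1])-.109)+np.maximum(0,b[:,0]-.239)
    return ring.mean()+2*np.minimum(ends,.02).mean()+w_.mean()+2*np.minimum(out,.02).mean()
r=min((minimize(cost,a0+[dx,dy,dt],method="Nelder-Mead",options=dict(xatol=1e-5,fatol=1e-8,maxiter=2000)) for dx in(-.01,.01) for dy in(-.01,.01) for dt in(-.05,.05)),key=lambda r:r.fun)
a=r.x; print("fixture",a,r.fun)
q=loc(a,S); print("sleeve ext",np.percentile(q,[1,50,99],axis=0))
print("ball fx",loc(a,np.array([[.6204,-.042,.21]])))
c=loc(a,F); fl=c[(c[:,0]>.14)&(c[:,0]<.22)&(abs(c[:,1])<.045)&(c[:,2]>.07)]
print("flap tilt",np.polyfit(fl[:,1],fl[:,2],1))
np.save("fix.npy",a)
E
python3 m2.py
```

```text
fixture [ 0.4833  0.1399 -0.8187] 0.006734746056166851
sleeve ext [[ 0.0023 -0.0341  0.1272]
 [ 0.0629 -0.0041  0.1334]
 [ 0.2234  0.0337  0.14  ]]
ball fx [[ 0.2265 -0.0241  0.21  ]]
flap tilt [0.2023 0.0966]
```

```bash
cat > pl.py <<'E'
from h import *
import sys
# plan(target xyz, yaw psi, n rows): tool pointing straight down, yaw psi of tool x
def Rd(psi): 
    c,s=np.cos(psi),np.sin(psi); return R.from_matrix(np.array([[c,s,0],[s,-c,0],[0,0,-1.]]))
def plan(wps,start=None):
    if start is None:
        s=monitor.get_state(); x,r=np.array(s["tool_pos"]),R.from_quat(s["eef_rot"])
        print("t",round(s["clock"],2),"tcp",np.round(x,4),"yaw",np.round(np.arctan2(*r.as_matrix()[[1,0],0]),3),"F",np.round(s["contact_force"],1),"op",round(s["opening"]*8.81,2))
    else: x,r=start
    for t,psi,n in wps:
        t=np.array(t,float); q=Rd(psi)
        for k in range(n):
            d=r.inv().apply((t-x)/(n-k))*100; v=(r.inv()*q).as_rotvec()/(n-k)
            d=np.round(d,2); v=np.round(v,3); print(",".join("%g"%a for a in [*d,*v])+",")
            x=x+r.apply(d/100); r=r*R.from_rotvec(v)
        print()
    return x,r
def fx(x,y): # fixture -> world xy
    a=np.load("fix.npy"); c,s=np.cos(a[2]),np.sin(a[2]); return a[0]+x*c-y*s, a[1]+x*s+y*c
E
python3 - <<'E'
from pl import *
plan([((.6595,-.1371,.20),2.19,12),((.6595,-.1371,.072),2.19,3)])
E
```

```text
t 1.35 tcp [ 0.2502 -0.5728  0.3027] yaw 0.412 F [ 0.9  0.1 -0.5] op 8.82
4.58,-1.96,0.86,0,0,-0.148,
4.82,-1.27,0.86,0,0,-0.148,
4.95,-0.54,0.86,0,0,-0.148,
4.98,0.2,0.85,0,0,-0.148,
4.89,0.93,0.86,0,0,-0.148,
4.7,1.64,0.85,0,0,-0.148,
4.41,2.31,0.86,0,0,-0.148,
4.02,2.94,0.85,0,0,-0.148,
3.55,3.5,0.86,0,0,-0.149,
2.99,3.99,0.85,0,0,-0.148,
2.36,4.39,0.86,0,0,-0.149,
1.69,4.68,0.85,-0,0,-0.148,

0,0,4.27,-0,0,-0,
0,0,4.27,-0,0,-0,
0,0,4.26,-0,0,-0,
```

>>> carry_out(
  motion=[4.58,-1.96,0.86,0,0,-0.148,4.82,-1.27,0.86,0,0,-0.148,4.95,-0.54,0.86,0,0,-0.148,4.98,0.2,0.85,0,0,-0.148,4.89,0.93,0.86,0,0,-0.148,4.7,1.64,0.85,0,0,-0.148,4.41,2.31,0.86,0,0,-0.148,4.02,2.94,0.85,0,0,-0.148],
  hand=6,
)

```text
clock: 2.35
tool_pos: [0.5241, -0.2814, 0.2341]
eef_rot: [0.697, 0.717, -0.0, 0.0]
contact_force: [0.8, 0.4, -0.6]
opening: 0.681
```

>>> carry_out(
  motion=[3.55,3.5,0.86,0,0,-0.149,2.99,3.99,0.85,0,0,-0.148,2.36,4.39,0.86,0,0,-0.149,1.69,4.68,0.85,0,0,-0.148,0,0,0,0,0,0,0,0,0,0,0,0],
)

```text
clock: 3.1
tool_pos: [0.6591, -0.138, 0.1997]
eef_rot: [0.459, 0.889, -0.001, -0.0]
contact_force: [-0.5, -0.1, -0.4]
opening: 0.68
```

```bash
python3 - <<'E'
from pl import *
plan([((.6595,-.1371,.072),2.19,4)])
p=snapshot("wrist"); save(p,"w1.png"); print(p["hand_eye"],p["fx"],p["cx"],p["cy"])
E
```

```text
t 3.1 tcp [ 0.6591 -0.138   0.1997] yaw 2.189 F [-0.5 -0.1 -0.4] op 5.99
0.01,0.03,3.19,-0,0,-0,
0.01,0.03,3.19,-0.001,0,-0,
0.01,0.02,3.19,-0,0,-0.001,
0.02,0.02,3.2,-0.001,0,-0,

[[-7.82645395e-04 -9.58789669e-01 -2.84115748e-01  7.26746014e-02]
 [ 9.99999518e-01 -9.18699304e-04  3.45614012e-04  2.34343324e-04]
 [-5.92388084e-04 -2.84115341e-01  9.58789926e-01 -8.22736769e-02]
 [ 0.00000000e+00  0.00000000e+00  0.00000000e+00  1.00000000e+00]] 371.64829954431775 319.231870671179 241.01693816653827
```

View pics/w1.png

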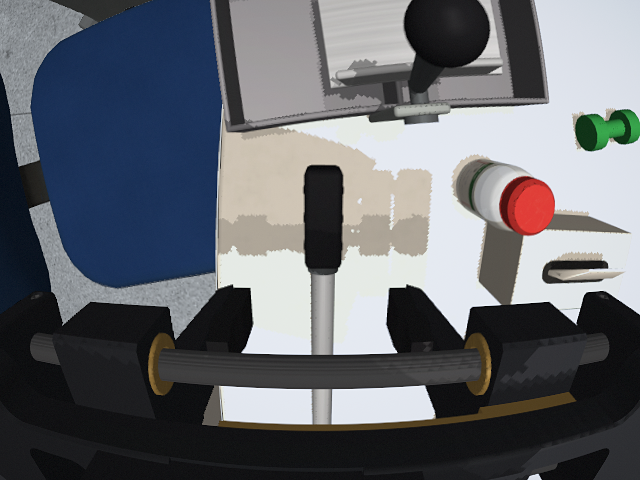

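The wrist view shows the handle at (323,168–272), centred between the fingers, with the rod running straight below it. I'll check the position along the handle by ray before descending.

```bash
cat >> h.py <<'E'
def wray(p,u,v,h,s=None):
    s=s or monitor.get_state(); x,r=np.array(s["tool_pos"]),R.from_quat(s["eef_rot"])
    d=np.array([u-p["cx"],v-p["cy"]])/p["fx"]; th=np.hypot(*d); d=np.array([*(d/th*np.sin(th)),np.cos(th)])
    E=np.array(p["hand_eye"]); o=x+r.apply(E[:3,3]); d=r.apply(E[:3,:3]@d); return o+d*(h-o[2])/d[2]
E
python3 - <<'E'
from h import *
p=snapshot("wrist"); s=monitor.get_state()
for q in((323,165,.04),(323,268,.04),(323,272,.03)):
    w=wray(p,*q); t=R.from_quat(s["eef_rot"]).inv().apply(w-s["tool_pos"]); print(q,w.round(4),"tool",t.round(4))
E
```

```text
(323, 165, 0.04) [ 0.6306 -0.0951  0.04  ] tool [0.0524 0.0028 0.16  ]
(323, 268, 0.04) [ 0.6719 -0.1531  0.04  ] tool [-0.0188  0.0029  0.1601]
(323, 272, 0.03) [ 0.6759 -0.1586  0.03  ] tool [-0.0256  0.0031  0.1701]
```

>>> carry_out(
  motion=[0,0.13,3.2,0,0,0,0,0.13,3.2,0,0,0,0,0,3.2,0,0,0,0,0,3.2,0,0,0,0,0,0,0,0,0],
)

```text
clock: 3.82
tool_pos: [0.6593, -0.1373, 0.07]
eef_rot: [0.459, 0.888, -0.002, -0.002]
contact_force: [0.1, 0.1, 0.2]
opening: 0.678
```

>>> carry_out(
  motion=[0,0,0,0,0,0,0,0,0,0,0,0,0,0,0,0,0,0,0,0,0,0,0,0,0,0,0,0,0,0,0,0,0,0,0,0],
  hand=0,
  grip_force=50,
)

```text
clock: 4.58
tool_pos: [0.6619, -0.1359, 0.0729]
eef_rot: [0.458, 0.889, -0.0, 0.0]
contact_force: [-1.8, -0.8, 5.7]
opening: 0.29
```

>>> carry_out(
  motion=[0,0,-2,0,0,0,0,0,-4,0,0,0,0,0,-5,0,0,0,0,0,-5,0,0,0,0,0,-5,0,0,0,0,0,0,0,0,0],
)

```text
clock: 5.32
tool_pos: [0.6637, -0.1349, 0.2876]
eef_rot: [0.458, 0.889, 0.002, 0.004]
contact_force: [0.5, 0.7, -2.5]
opening: 0.287
```

```bash
cat > rod.py <<'E'
from pl import *
np.set_printoptions(precision=4,suppress=True)
# rod axis in tool frame, from the top camera
def rodfit(zlo=.05,cam="top"):
    s=monitor.get_state(); x,r=np.array(s["tool_pos"]),R.from_quat(s["eef_rot"])
    p=snapshot(cam); w=cloud(p); t=r.inv().apply((w.reshape(-1,3)-x)).reshape(w.shape)
    k=(t[...,0]<-.045)&(t[...,0]>-.25)&(abs(t[...,1])<.03)&(abs(t[...,2]-.045)<.035)
    T=t[k]
    if len(T)<20: print("few",len(T)); return
    print("n",len(T),"xmin",np.percentile(T[:,0],[0,1,3]))
    xs=np.linspace(-.19,-.03,9)
    print("y fit",np.polyfit(T[:,0],T[:,1],1)); 
    for a,b in((-.19,-.15),(-.15,-.11),(-.11,-.07)):
        q=T[(T[:,0]>a)&(T[:,0]<b)]; print((a,b),len(q),"y",q[:,1].min() if len(q) else 0,q[:,1].max() if len(q) else 0,"ztop",np.percentile(q[:,2],[2,10,50]) if len(q) else 0)
    return T
if __name__=="__main__": rodfit(); plan([])
E
python3 rod.py
```

```text
few 0
t 5.38 tcp [ 0.6622 -0.1353  0.2844] yaw 2.19 F [-0.6  0.4 -3.2] op 2.56
```

```bash
python3 - <<'E'
from pl import *
a=fx(.228,.045); b=fx(.228,.0)
plan([((*a,.32),2.323,5),((*a,.247),2.323,2),((*b,.247),2.323,5)])
from rod import rodfit
rodfit(cam="scene")
E
```

```text
t 5.38 tcp [ 0.6622 -0.1353  0.2844] yaw 2.19 F [-0.6  0.4 -3.2] op 2.56
2.15,1.78,-0.71,0.001,0.001,-0.027,
2.11,1.83,-0.71,0,0,-0.026,
2.06,1.89,-0.71,0.001,0.001,-0.027,
2.01,1.94,-0.71,0,0,-0.026,
1.95,2,-0.71,0.001,0.001,-0.027,

0,0,3.65,-0,-0,0,
0,0,3.65,-0,-0,0,

0,-0.9,-0,-0,-0,0,
0,-0.9,-0,-0,-0,0,
0,-0.9,-0,-0,-0,0,
0,-0.9,-0,-0,-0,0,
0,-0.9,-0,-0,-0,0,

n 26 xmin [-0.0675 -0.0669 -0.0658]
y fit [0.1414 0.0092]
(-0.19, -0.15) 0 y 0 0 ztop 0
(-0.15, -0.11) 0 y 0 0 ztop 0
(-0.11, -0.07) 0 y 0 0 ztop 0
```

```bash
python3 - <<'E'
from pl import *
p=snapshot("wrist"); q=snapshot("scene"); save(p,"w2a.png")
a=cv2.resize(p["frame"],(480,360)); b=cv2.resize(q["frame"][160:340,260:420],(320,360))
cv2.imwrite("pics/w2.png",np.hstack([a,b])[:,:,::-1])
E
```

```text
(no output)
```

View pics/w2.png

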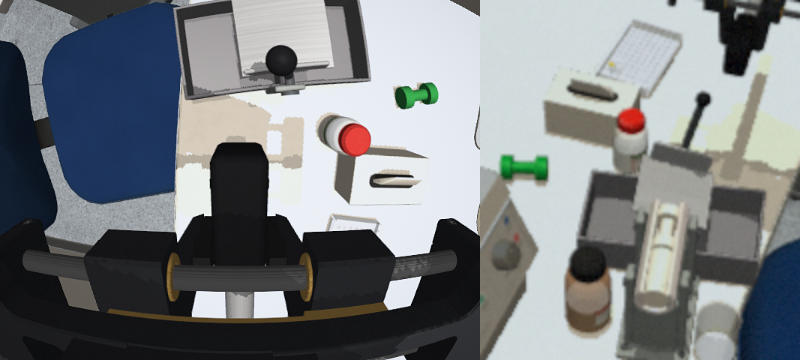

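The handle is held level between the fingers, seen in the left view at (240,190) with the rod below it at (240,300), and the lever stands clear. Next I'll push the lever to the right stop using the back of a finger.

>>> carry_out(
  motion=[2.15,1.78,-0.71,0,0,-0.027,2.11,1.83,-0.71,0,0,-0.026,2.06,1.89,-0.71,0,0,-0.027,2.01,1.94,-0.71,0,0,-0.026,1.95,2,-0.71,0,0,-0.027,0,0,3.65,0,0,0,0,0,3.65,0,0,0,0,0,0,0,0,0],
)

```text
clock: 6.52
tool_pos: [0.6694, 0.0055, 0.2417]
eef_rot: [0.396, 0.918, -0.001, -0.003]
contact_force: [0.2, -1.0, -2.3]
opening: 0.296
```

>>> carry_out(
  motion=[0,-0.9,0,0,0,0,0,-0.9,0,0,0,0,0,-0.9,0,0,0,0,0,-0.9,0,0,0,0,0,-0.4,0,0,0,0,0,0,0,0,0,0],
)

```text
clock: 7.28
tool_pos: [0.6421, -0.024, 0.2447]
eef_rot: [0.398, 0.917, -0.0, 0.0]
contact_force: [0.5, -0.5, -2.0]
opening: 0.291
```

>>> carry_out(
  motion=[0,-0.4,0,0,0,0,0,0,0,0,0,0],
)

```text
clock: 7.52
tool_pos: [0.6392, -0.0263, 0.2444]
eef_rot: [0.398, 0.917, 0.0, -0.0]
contact_force: [1.8, 1.0, -3.3]
opening: 0.287
```

```bash
python3 - <<'E'
from pl import *
plan([])
for c in ("top","scene"):
    p=snapshot(c); w=cloud(p); a=np.load("fix.npy"); P=w.reshape(-1,3); d=P[:,:2]-a[:2]; c_,s_=np.cos(a[2]),np.sin(a[2])
    q=np.c_[d@[c_,s_],d@[-s_,c_],P[:,2]]
    fl=q[(q[:,0]>.14)&(q[:,0]<.20)&(abs(q[:,1])<.04)&(q[:,2]>.075)&(q[:,2]<.125)]
    print(c,len(fl), np.polyfit(fl[:,1],fl[:,2],1) if len(fl)>20 else 0)
save(p,"s3.png",(280,180,420,340),4)
E
```

```text
t 7.53 tcp [ 0.6392 -0.0263  0.2444] yaw 2.323 F [ 1.8  1.  -3.3] op 2.53
top 1093 [0.36264716 0.09625594]
scene 497 [0.36073813 0.09524415]
```

>>> carry_out(
  motion=[0,-0.3,0,0,0,0,0,0,0,0,0,0],
)

```text
clock: 7.88
tool_pos: [0.637, -0.0284, 0.2445]
eef_rot: [0.398, 0.917, -0.0, -0.0]
contact_force: [0.5, 1.4, -2.1]
opening: 0.29
```

>>> carry_out(
  motion=[0,-0.3,0,0,0,0,0,0,0,0,0,0],
)

```text
clock: 8.12
tool_pos: [0.6361, -0.029, 0.2451]
eef_rot: [0.398, 0.918, 0.002, 0.001]
contact_force: [3.1, 3.5, -4.4]
opening: 0.293
```

```bash
cat > flap.py <<'E'
from pl import *
def flap():
    p=snapshot("top"); w=cloud(p); a=np.load("fix.npy"); P=w.reshape(-1,3); d=P[:,:2]-a[:2]; c_,s_=np.cos(a[2]),np.sin(a[2])
    q=np.c_[d@[c_,s_],d@[-s_,c_],P[:,2]]
    fl=q[(q[:,0]>.14)&(q[:,0]<.20)&(abs(q[:,1])<.04)&(q[:,2]>.075)&(q[:,2]<.125)]
    print("tilt",len(fl), -np.arctan(np.polyfit(fl[:,1],fl[:,2],1)[0]) if len(fl)>20 else 0)
    s=monitor.get_state(); d=np.array(s["tool_pos"])[:2]-a[:2]; print("tcp fx",np.round([d@[c_,s_],d@[-s_,c_]],4))
E
python3 - <<'E'
from flap import *
flap()
a=fx(.228,.03); x=fx(-.24,.0)
# grip at fixture x; rod tip is 0.1918 ahead of grip. axis z = grip-0.007 -> tcp z=.12+.007+.045=.172
plan([((*a,.245),2.323,1),((*a,.34),2.323,2),((*fx(-.06,.03),.34),2.323,6),((*x,.30),2.323,4)])
E
```

```text
tilt 1107 -0.38094147153836966
tcp fx [ 0.2278 -0.0037]
t 8.18 tcp [ 0.6361 -0.029   0.245 ] yaw 2.324 F [ 3.8  3.7 -4.1] op 2.55
-0.03,3.37,0.02,0.005,0,0.001,

-0,-0,-4.75,-0,0,-0,
-0,-0,-4.75,-0,0,-0,

4.8,-0,-0,-0,0,-0,
4.8,-0,-0,-0,0,-0,
4.8,-0,-0,-0,0,-0,
4.8,-0,-0,-0,0,-0,
4.8,-0,-0.01,-0,0,-0,
4.8,-0.01,-0,-0,0,-0,

4.5,-0.75,1,-0,0,-0,
4.5,-0.75,1,-0,0,-0,
4.5,-0.75,1,-0,0,-0,
4.5,-0.75,0.99,-0,0,-0,
```

>>> carry_out(
  motion=[0,3.4,0,0,0,0,0,0,-4.75,0,0,0,0,0,-4.75,0,0,0,4.8,0,0,0,0,0,4.8,0,0,0,0,0,4.8,0,0,0,0,0,4.8,0,0,0,0,0,4.8,0,0,0,0,0],
)

```text
clock: 9.18
tool_pos: [0.4944, 0.1681, 0.3396]
eef_rot: [0.398, 0.917, -0.001, 0.0]
contact_force: [0.2, 0.7, -3.3]
opening: 0.29
```

>>> carry_out(
  motion=[4.8,0,0,0,0,0,4.2,-0.75,2,0,0,0,4.2,-0.75,2,0,0,0,4.2,-0.75,2,0,0,0,4.2,-0.75,2,0,0,0,0,0,0,0,0,0,0,0,0,0,0,0],
)

```text
clock: 10.05
tool_pos: [0.3268, 0.3047, 0.2596]
eef_rot: [0.398, 0.917, -0.001, 0.001]
contact_force: [0.1, -0.8, -2.3]
opening: 0.293
```

```bash
python3 - <<'E'
from rod import *
from flap import flap
flap()
for c in("top","scene"): print(c); rodfit(cam=c)
plan([((*fx(-.23,0),.172),2.323,3)])
E
```

```text
tilt 1182 -0.38290315379927087
tcp fx [-0.2267 -0.0014]
top
n 852 xmin [-0.1916 -0.1903 -0.1877]
y fit [-0.0056 -0.002 ]
(-0.19, -0.15) 224 y -0.009084191423099179 0.008181516549405791 ztop [0.0406 0.0424 0.0456]
(-0.15, -0.11) 225 y -0.009560517385748373 0.007532373800400886 ztop [0.0411 0.0426 0.0453]
(-0.11, -0.07) 237 y -0.009782968526897669 0.008470151202176247 ztop [0.0407 0.0427 0.0457]
scene
few 0
t 10.2 tcp [0.3276 0.3044 0.2598] yaw 2.32 F [-0.3  0.3 -2.2] op 2.56
0.12,0.04,2.93,0,0,-0.001,
0.12,0.04,2.92,0,0,-0.001,
0.12,0.04,2.93,0.001,0.001,-0.001,
```

>>> carry_out(
  motion=[0,0.1,3,0,0,0,0,0,3,0,0,0,0,0,3,0,0,0,0,0,0,0,0,0,0,0,0,0,0,0],
)

```text
clock: 10.82
tool_pos: [0.3278, 0.3061, 0.1703]
eef_rot: [0.399, 0.917, 0.001, 0.0]
contact_force: [-0.8, -0.1, -2.6]
opening: 0.291
```

>>> carry_out(
  motion=[-1.5,0,0,0,0,0,-1.5,0,0,0,0,0,-1,0,0,0,0,0,0,0,0,0,0,0],
)

```text
clock: 11.32
tool_pos: [0.3553, 0.2756, 0.1696]
eef_rot: [0.399, 0.917, -0.0, 0.0]
contact_force: [0.9, -0.4, -2.4]
opening: 0.289
```

```bash
cat > st.py <<'E'
from flap import *
from rod import rodfit
flap(); rodfit(); plan([])
p=snapshot("top")
for t in("cartridge","spool"):
    w=cloud(p)
    for m in finder.masks_of(p,t)[:3]:
        q=w[m["pixels"]]; q=q[~np.isnan(q[:,0])]; a=np.load("fix.npy"); d=np.median(q,0)[:2]-a[:2]; c,s=np.cos(a[2]),np.sin(a[2])
        print(t,round(m["p"],2),"fx",np.round([d@[c,s],d@[-s,c],np.median(q[:,2])],3))
import sys
if len(sys.argv)>1: save(p,sys.argv[1],(240,170,420,340),4)
E
python3 st.py t4.png
```

```text
tilt 1176 -0.3849756902064959
tcp fx [-0.1875 -0.0005]
n 1532 xmin [-0.25   -0.2487 -0.2459]
y fit [-0.0085 -0.0021]
(-0.19, -0.15) 211 y -0.02167306694897324 0.023565090317670696 ztop [0.0338 0.0419 0.0451]
(-0.15, -0.11) 198 y -0.01006118054143833 0.008408326338698943 ztop [0.041  0.0427 0.0455]
(-0.11, -0.07) 189 y -0.009298786726108293 0.007871580966531013 ztop [0.0406 0.0426 0.0456]
t 11.43 tcp [0.3544 0.2769 0.1696] yaw 2.323 F [-1.   0.3 -1.7] op 2.53
cartridge 0.67 fx [0.037 0.    0.133]
spool 0.91 fx [ 0.1   -0.001  0.129]
spool 0.59 fx [0.257 0.2   0.025]
```

View pics/t4.png

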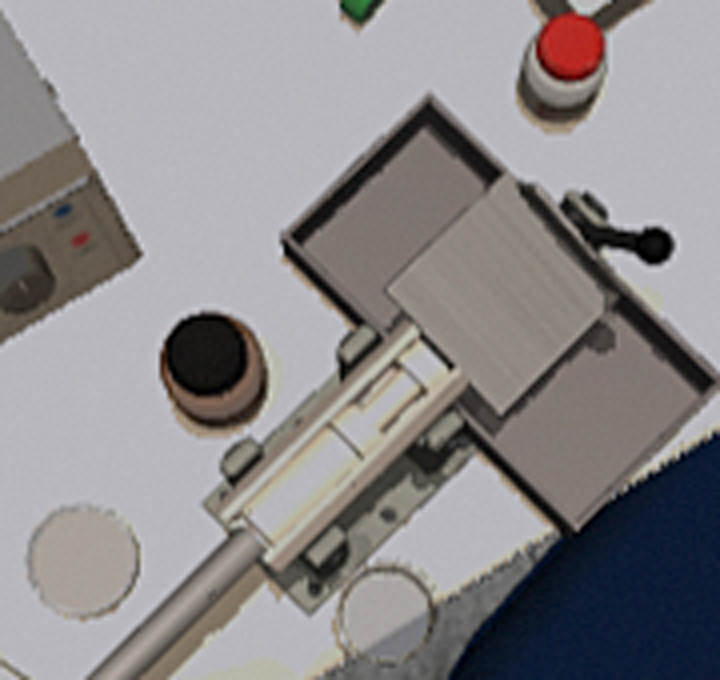

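The rod tip sits at the mouth (crop 245,540) on the bore axis. The cartridge lies behind the spool in the slot, and the lever is at the right stop (655,245). Now I'll push.

>>> carry_out(
  motion=[-1,0,0,0,0,0,-1,0,0,0,0,0,-1,0,0,0,0,0,-1,0,0,0,0,0,-1,0,0,0,0,0,-1,0,0,0,0,0,-0.5,0,0,0,0,0,0,0,0,0,0,0],
)

```text
clock: 12.58
tool_pos: [0.3991, 0.2286, 0.1694]
eef_rot: [0.399, 0.917, -0.0, 0.0]
contact_force: [-0.1, -0.3, -2.1]
opening: 0.289
```

```bash
python3 st.py | grep -v "^(\|^y fit"
```

```text
tilt 1050 -0.3002702725363328
tcp fx [-0.1227 -0.0008]
n 1808 xmin [-0.2498 -0.2484 -0.2453]
t 12.68 tcp [0.3987 0.2291 0.1695] yaw 2.323 F [ 0.8 -1.  -1.8] op 2.55
cartridge 0.88 fx [0.099 0.    0.133]
spool 0.81 fx [ 0.164 -0.006  0.123]
spool 0.54 fx [0.257 0.2   0.024]
```

>>> carry_out(
  motion=[-0.3,0,0,0,0,0,-0.2,0,0,0,0,0,0,0,0,0,0,0,0,0,0,0,0,0,0,0,0,0,0,0],
)

```text
clock: 13.45
tool_pos: [0.4023, 0.2255, 0.1695]
eef_rot: [0.398, 0.917, -0.0, 0.0]
contact_force: [0.2, 0.2, -3.2]
opening: 0.29
```

```bash
python3 st.py | grep -v "^(\|^y fit"
```

```text
tilt 1181 -0.3790382548813796
tcp fx [-0.1179 -0.0006]
n 1857 xmin [-0.25   -0.2485 -0.2455]
t 13.55 tcp [0.4022 0.2256 0.1695] yaw 2.323 F [ 0.7  0.7 -2.2] op 2.54
cartridge 0.94 fx [0.104 0.    0.133]
spool 0.88 fx [ 0.18  -0.089  0.065]
spool 0.6 fx [0.257 0.2   0.026]
spool 0.22 fx [ 0.152 -0.     0.051]
```

```bash
python3 - <<'E'
from h import *
p=snapshot("top"); save(p,"t5.png",(300,190,430,320),5)
w=cloud(p); a=np.load("fix.npy"); c,s=np.cos(a[2]),np.sin(a[2]); P=w.reshape(-1,3); d=P[:,:2]-a[:2]; q=np.c_[d@[c,s],d@[-s,c],P[:,2]]
k=q[(q[:,0]>.13)&(q[:,0]<.234)&(q[:,1]<-.05)&(q[:,1]>-.105)]
for x in np.arange(.13,.234,.013): print(round(x,3),[round(float(np.max(k[(k[:,0]>=x)&(k[:,0]<x+.013)&(k[:,1]>=y)&(k[:,1]<y+.011)][:,2],initial=0)),3) for y in np.arange(-.105,-.05,.011)])
E
```

```text
0.13 [0.011, 0.009, 0.009, 0.01, 0.009]
0.143 [0.013, 0.009, 0.011, 0.01, 0.012]
0.156 [0.025, 0.028, 0.017, 0.01, 0.011]
0.169 [0.035, 0.036, 0.035, 0.011, 0.01]
0.182 [0.073, 0.078, 0.075, 0.011, 0.01]
0.195 [0.072, 0.075, 0.072, 0.063, 0.014]
0.208 [0.067, 0.067, 0.069, 0.01, 0.011]
0.221 [0.05, 0.054, 0.052, 0.052, 0.205]
0.234 [0.0, 0.0, 0.0, 0.0, 0.0]
```

View pics/t5.png

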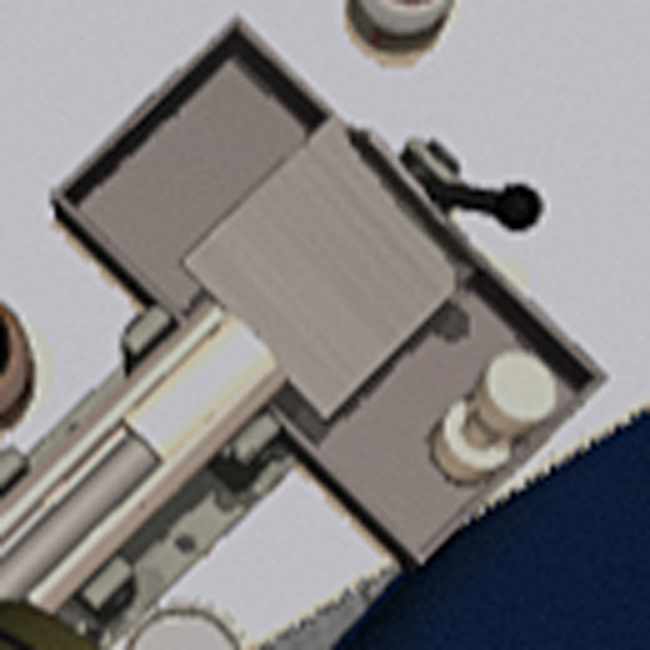

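The spool rests in the right bay at (490,420), tilted, with its middle at about x .19, y −.09, z .04, which is inside the bay. The cartridge is still in the sleeve at about x .104. Next I'll retract, go over, and push the lever to the left stop.

```bash
python3 - <<'E'
from pl import *
x=plan([((*fx(-.227,0),.170),2.323,3)])
x=plan([((*fx(-.227,0),.34),2.323,3),((*fx(-.06,-.03),.34),2.323,3),((*fx(.228,-.1),.34),2.323,6),((*fx(.228,-.1),.245),2.323,3),((*fx(.228,-.003),.245),2.323,7)],x)
E
```

```text
t 13.75 tcp [0.4022 0.2257 0.1695] yaw 2.323 F [ 0.4  0.  -3. ] op 2.59
3.63,0.02,-0.02,-0,0,-0,
3.63,0.02,-0.02,-0,0,-0,
3.64,0.01,-0.01,-0,0,-0,

-0,0,-5.67,-0,0,-0,
-0,0,-5.67,-0,0,-0,
-0,0,-5.66,-0,0,-0,

-5.57,-1,0,-0,0,-0,
-5.57,-1,0,-0,0,-0,
-5.56,-0.99,0,-0,0,-0,

-4.8,-1.17,0,-0,0,-0,
-4.8,-1.17,0,-0,0,-0,
-4.8,-1.17,0,-0,0,-0,
-4.8,-1.16,0,-0,0,-0,
-4.8,-1.17,0,-0,0,-0,
-4.8,-1.16,0,-0,0,-0,

-0,-0,3.17,-0,0,-0,
-0,-0,3.17,-0,0,-0,
-0,-0,3.16,-0,0,-0,

-0,1.39,0,-0,0,-0,
-0,1.38,0,-0,0,-0,
-0,1.39,0,-0,0,-0,
-0,1.38,0,-0,0,-0,
-0,1.39,0,-0,0,-0,
-0,1.38,0,-0,0,-0,
-0,1.39,0,-0,0,-0,
```

>>> carry_out(
  motion=[3.6,0,0,0,0,0,3.6,0,0,0,0,0,3.6,0,0,0,0,0,0,0,0,0,0,0,0,0,-5.7,0,0,0,0,0,-5.7,0,0,0,0,0,-5.7,0,0,0,0,0,0,0,0,0],
)

```text
clock: 14.75
tool_pos: [0.33, 0.3053, 0.3438]
eef_rot: [0.399, 0.917, 0.004, 0.002]
contact_force: [1.6, -1.0, -2.5]
opening: 0.29
```

>>> carry_out(
  motion=[-5.6,-1,0,0,0,0,-5.6,-1,0,0,0,0,-5.6,-1,0,0,0,0,-4.8,-1.2,0,0,0,0,-4.8,-1.2,0,0,0,0,-4.8,-1.2,0,0,0,0,-4.8,-1.2,0,0,0,0,-4.8,-1.2,0,0,0,0],
)

```text
clock: 15.75
tool_pos: [0.5409, -0.0577, 0.3384]
eef_rot: [0.399, 0.917, -0.001, -0.002]
contact_force: [0.7, -0.0, -2.3]
opening: 0.29
```

>>> carry_out(
  motion=[-4.8,-1.2,0,0,0,0,0,0,0,0,0,0,0,0,3.2,0,0,0,0,0,3.2,0,0,0,0,0,3.1,0,0,0,0,0,0,0,0,0],
)

```text
clock: 16.5
tool_pos: [0.5627, -0.0982, 0.2423]
eef_rot: [0.398, 0.918, -0.002, -0.004]
contact_force: [0.1, -0.2, -2.0]
opening: 0.289
```

>>> carry_out(
  motion=[0,1.4,0,0,0,0,0,1.4,0,0,0,0,0,1.4,0,0,0,0,0,1.4,0,0,0,0,0,1.4,0,0,0,0,0,1.4,0,0,0,0,0,1.2,0,0,0,0,0,0,0,0,0,0],
)

```text
clock: 17.5
tool_pos: [0.6363, -0.0312, 0.2454]
eef_rot: [0.397, 0.918, 0.001, 0.0]
contact_force: [-1.0, -0.1, -1.8]
opening: 0.289
```

```bash
python3 st.py | grep -v "^(\|^y fit"
```

```text
tilt 1055 0.29329097532616094
tcp fx [ 0.2297 -0.0059]
n 41 xmin [-0.1922 -0.1921 -0.1917]
t 17.6 tcp [ 0.6356 -0.0325  0.2454] yaw 2.323 F [-0.7  0.  -2. ] op 2.55
cartridge 0.81 fx [ 0.103 -0.     0.132]
cartridge 0.57 fx [-0.068  0.064  0.015]
spool 0.7 fx [ 0.2   -0.078  0.046]
spool 0.58 fx [0.256 0.202 0.025]
```

Need about 9 mm more to reach the stop.

>>> carry_out(
  motion=[0,0.6,0,0,0,0,0,0.3,0,0,0,0,0,0,0,0,0,0],
)

```text
clock: 18.12
tool_pos: [0.6423, -0.0262, 0.2455]
eef_rot: [0.398, 0.917, 0.0, 0.0]
contact_force: [-1.3, -0.2, -1.8]
opening: 0.286
```

>>> carry_out(
  motion=[0,0.3,0,0,0,0,0,0,0,0,0,0],
)

```text
clock: 18.38
tool_pos: [0.6443, -0.0245, 0.2454]
eef_rot: [0.398, 0.917, -0.0, -0.0]
contact_force: [-0.3, -0.7, -2.8]
opening: 0.291
```

```bash
python3 - <<'E'
from flap import *
flap()
plan([])
E
```

```text
tilt 1054 0.38475799700458796
tcp fx [0.23   0.0053]
t 18.43 tcp [ 0.6443 -0.0245  0.2454] yaw 2.323 F [-0.8 -1.3 -3.4] op 2.57
```

```bash
python3 - <<'E'
from pl import *
plan([((*fx(.23,-.02),.2454),2.323,1),((*fx(.23,-.02),.34),2.323,2),((*fx(-.225,0.0005),.34),2.323,9),((*fx(-.225,0.0005),.17),2.323,4)])
E
```

```text
t 18.43 tcp [ 0.6443 -0.0245  0.2454] yaw 2.323 F [-0.8 -1.3 -3.4] op 2.57
0,-2.53,0,-0,-0,-0,

0,-0,-4.73,-0,-0,-0,
0,-0,-4.73,-0,-0,-0,

5.06,0.23,0,-0,-0,-0,
5.06,0.23,0,-0,-0,-0,
5.05,0.23,0,-0,-0,-0,
5.06,0.23,0,-0,-0,-0,
5.05,0.22,0,-0,-0,-0,
5.06,0.23,0,-0,-0,-0,
5.05,0.22,0,-0,-0,-0,
5.06,0.23,0,-0,-0,-0,
5.05,0.22,0,-0,-0,-0,

0,0,4.25,-0,-0,-0,
0,0,4.25,-0,-0,-0,
0,0,4.25,-0,-0,-0,
0,0.01,4.25,-0,-0,-0,
```

>>> carry_out(
  motion=[0,-2.5,0,0,0,0,0,0,-4.7,0,0,0,0,0,-4.7,0,0,0,5,0.2,0,0,0,0,5,0.2,0,0,0,0,5,0.2,0,0,0,0,5,0.2,0,0,0,0,5,0.2,0,0,0,0],
)

```text
clock: 19.42
tool_pos: [0.4617, 0.1498, 0.3401]
eef_rot: [0.398, 0.917, 0.001, 0.0]
contact_force: [-0.4, 1.2, -1.8]
opening: 0.293
```

>>> carry_out(
  motion=[5,0.3,0,0,0,0,5,0.3,0,0,0,0,5,0.2,0,0,0,0,5.4,0.2,0,0,0,0,0,0,0,0,0,0,0,0,4.2,0,0,0,0,0,4.2,0,0,0,0,0,4.2,0,0,0],
)

```text
clock: 20.42
tool_pos: [0.3315, 0.3039, 0.2127]
eef_rot: [0.399, 0.917, 0.001, 0.0]
contact_force: [0.9, 0.4, -2.2]
opening: 0.29
```

>>> carry_out(
  motion=[0,0,4.3,0,0,0,0,0,0,0,0,0,0,0,0,0,0,0],
)

```text
clock: 20.8
tool_pos: [0.3311, 0.3044, 0.1716]
eef_rot: [0.398, 0.917, 0.001, 0.0]
contact_force: [-0.6, -0.1, -2.2]
opening: 0.292
```

```bash
python3 st.py; python3 - <<'E'
from pl import *
plan([((*fx(-.227,.0005),.17),2.323,1)])
E
```

```text
tilt 1106 0.3837587104987344
tcp fx [-0.2241  0.0015]
n 1086 xmin [-0.2498 -0.2494 -0.248 ]
y fit [-0.0113 -0.0026]
(-0.19, -0.15) 194 y -0.00983046805456584 0.008558193975741339 ztop [0.04   0.0423 0.0455]
(-0.15, -0.11) 197 y -0.010016236134476799 0.00827559662865133 ztop [0.0405 0.0427 0.0453]
(-0.11, -0.07) 196 y -0.009470196962784866 0.007735014058784616 ztop [0.0406 0.0426 0.0451]
t 20.9 tcp [0.3313 0.3045 0.1721] yaw 2.322 F [-0.1 -0.1 -2.8] op 2.56
cartridge 0.83 fx [ 0.103 -0.     0.132]
spool 0.86 fx [ 0.2   -0.079  0.046]
spool 0.79 fx [0.256 0.202 0.026]
t 21.05 tcp [0.3311 0.3041 0.1717] yaw 2.322 F [-0.2 -0.2 -1.4] op 2.56
0.31,-0.06,0.17,0.003,-0,-0.001,
```

>>> carry_out(
  motion=[-1.5,-0.1,0.15,0,0,0,-2,0,0,0,0,0,-2,0,0,0,0,0,-2,0,0,0,0,0,-2,0,0,0,0,0,-1,0,0,0,0,0,-1,0,0,0,0,0,-1,0,0,0,0,0],
)

```text
clock: 22.05
tool_pos: [0.4153, 0.2116, 0.169]
eef_rot: [0.398, 0.918, 0.0, -0.0]
contact_force: [-1.0, -0.1, -2.0]
opening: 0.289
```

>>> carry_out(
  motion=[-1,0,0,0,0,0,-1,0,0,0,0,0,-1,0,0,0,0,0,-0.6,0,0,0,0,0,-0.3,0,0,0,0,0,-0.3,0,0,0,0,0,-0.2,0,0,0,0,0,0,0,0,0,0,0],
)

```text
clock: 23.05
tool_pos: [0.4453, 0.1796, 0.169]
eef_rot: [0.398, 0.917, -0.0, 0.0]
contact_force: [-0.0, 0.0, -2.3]
opening: 0.292
```

```bash
python3 st.py | grep -v "^(\|^y fit"
```

```text
tilt 1071 -0.020900462166034094
tcp fx [-0.0551 -0.0005]
n 1984 xmin [-0.25   -0.2487 -0.2459]
t 23.15 tcp [0.4452 0.1798 0.169 ] yaw 2.323 F [-0.4  0.1 -3.1] op 2.58
cartridge 0.84 fx [0.164 0.017 0.118]
cartridge 0.74 fx [0.293 0.065 0.072]
spool 0.73 fx [ 0.2   -0.077  0.043]
spool 0.57 fx [0.256 0.199 0.025]
```

>>> carry_out(
  motion=[-0.2,0,0,0,0,0,-0.1,0,0,0,0,0,0,0,0,0,0,0,0,0,0,0,0,0],
)

```text
clock: 23.8
tool_pos: [0.4473, 0.1774, 0.169]
eef_rot: [0.398, 0.917, -0.0, 0.0]
contact_force: [0.3, 0.0, -2.9]
opening: 0.291
```

```bash
python3 st.py t6.png| grep -v "^(\|^y fit"
```

```text
tilt 1096 0.38255453510942616
tcp fx [-0.052  -0.0006]
n 1793 xmin [-0.2499 -0.2482 -0.2452]
t 23.9 tcp [0.4473 0.1774 0.169 ] yaw 2.323 F [-1.   0.6 -1.8] op 2.53
cartridge 0.83 fx [0.149 0.084 0.065]
cartridge 0.64 fx [0.293 0.064 0.078]
spool 0.7 fx [ 0.201 -0.077  0.045]
spool 0.58 fx [0.255 0.204 0.026]
```

View pics/t6.png

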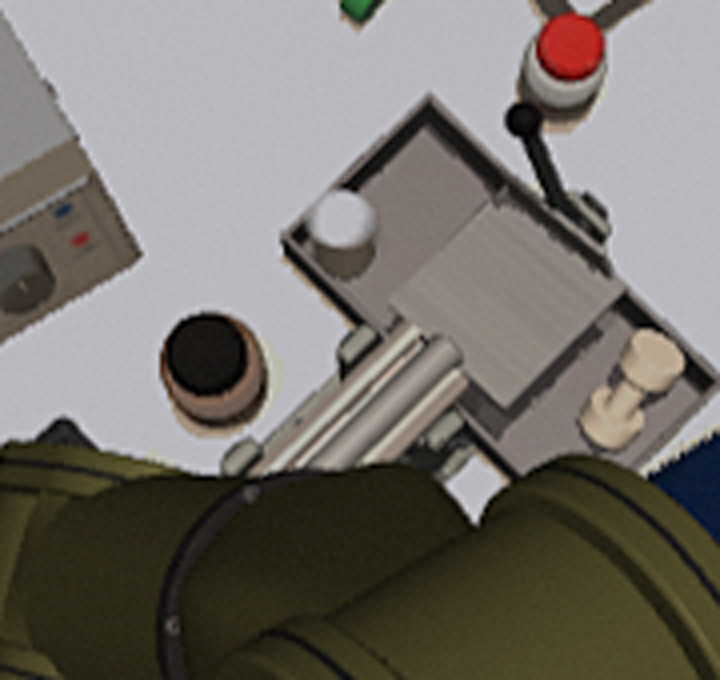

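The cartridge stands in the left bay at (342,230) and the spool lies in the right bay at (635,390). Next I'll retract and return the rod to the open bench.

```bash
python3 - <<'E'
from pl import *
x=plan([((*fx(-.227,0),.169),2.323,4)])
x=plan([((*fx(-.227,0),.34),2.323,3),((.674,-.152,.34),2.19,11),((.674,-.152,.09),2.19,5)],x)
E
```

```text
t 24.05 tcp [0.4473 0.1775 0.169 ] yaw 2.323 F [ 0.3 -0.2 -2. ] op 2.55
4.37,0.01,-0,-0,0,-0,
4.38,0.01,-0,-0,0,-0,
4.37,0.02,-0,-0,0,-0,
4.38,0.01,-0,-0,0,-0,

-0,0,-5.7,-0,0,-0,
-0,0,-5.7,-0,0,-0,
-0,0,-5.7,-0,0,-0,

-5.19,-0.55,0,-0,0,0.012,
-5.19,-0.48,0,-0,0,0.012,
-5.2,-0.42,0,-0,0,0.012,
-5.2,-0.36,0,-0,0,0.012,
-5.21,-0.3,0,-0,0,0.012,
-5.21,-0.23,0,-0,0,0.012,
-5.21,-0.17,0,-0,0,0.012,
-5.21,-0.11,0,-0,0,0.012,
-5.22,-0.05,0,-0,0,0.012,
-5.21,0.02,0,-0,0,0.012,
-5.22,0.08,0,-0,0,0.013,

0,-0,5,-0,0,-0,
0,-0,5,-0,0,-0,
0,-0,5,-0,0,-0,
0,-0,5,-0,0,-0,
0.01,-0,5,-0,0,-0,
```

>>> carry_out(
  motion=[4.4,0,0,0,0,0,4.4,0,0,0,0,0,4.4,0,0,0,0,0,4.4,0,0,0,0,0,0,0,0,0,0,0,0,0,-5.7,0,0,0,0,0,-5.7,0,0,0,0,0,-5.7,0,0,0],
)

```text
clock: 25.05
tool_pos: [0.3274, 0.3046, 0.3415]
eef_rot: [0.399, 0.917, -0.001, -0.0]
contact_force: [1.9, -0.4, -2.2]
opening: 0.291
```

>>> carry_out(
  motion=[-5.2,-0.55,0,0,0,0.012,-5.2,-0.5,0,0,0,0.012,-5.2,-0.4,0,0,0,0.012,-5.2,-0.35,0,0,0,0.012,-5.2,-0.3,0,0,0,0.012,-5.2,-0.25,0,0,0,0.012,-5.2,-0.15,0,0,0,0.012,-5.2,-0.1,0,0,0,0.012],
)

```text
clock: 26.05
tool_pos: [0.5789, -0.0297, 0.3396]
eef_rot: [0.443, 0.897, -0.001, -0.0]
contact_force: [-0.2, 1.0, -2.9]
opening: 0.288
```

>>> carry_out(
  motion=[-5.2,0,0,0,0,0.012,-5.2,0,0,0,0,0.012,-5.2,0,0,0,0,0.012,0,0,0,0,0,0,0,0,5,0,0,0,0,0,5,0,0,0,0,0,5,0,0,0,0,0,0,0,0,0],
)

```text
clock: 27.05
tool_pos: [0.6685, -0.1517, 0.1856]
eef_rot: [0.457, 0.889, -0.002, -0.005]
contact_force: [-0.7, -1.3, -1.2]
opening: 0.291
```

```bash
python3 - <<'E'
from pl import *
plan([((.674,-.152,.082),2.19,3)])
E
```

```text
t 27.05 tcp [ 0.6685 -0.1517  0.1856] yaw 2.192 F [-0.7 -1.3 -1.2] op 2.56
-0.14,0.17,3.45,-0.003,-0.002,0.001,
-0.13,0.16,3.45,-0.003,-0.002,0,
-0.12,0.16,3.46,-0.003,-0.003,0.001,
```

>>> carry_out(
  motion=[-0.1,0.2,3.5,0,0,0,-0.1,0.2,3.5,0,0,0,-0.1,0,3.5,0,0,0,0,0,0,0,0,0,0,0,0,0,0,0],
)

```text
clock: 27.68
tool_pos: [0.6789, -0.1514, 0.088]
eef_rot: [0.458, 0.889, 0.001, 0.002]
contact_force: [0.4, 0.0, -2.5]
opening: 0.289
```

>>> carry_out(
  motion=[0,0,0.5,0,0,0,0,0,0.4,0,0,0,0,0,0,0,0,0],
)

```text
clock: 28.05
tool_pos: [0.6771, -0.1515, 0.076]
eef_rot: [0.458, 0.889, -0.0, -0.0]
contact_force: [-0.1, -0.6, -2.3]
opening: 0.29
```

```bash
python3 - <<'E'
from pl import *
plan([])
E
```

```text
t 28.05 tcp [ 0.6771 -0.1515  0.076 ] yaw 2.191 F [-0.1 -0.6 -2.3] op 2.55
```

>>> carry_out(
  motion=[0,0,0.2,0,0,0,0,0,0.1,0,0,0,0,0,0.1,0,0,0,0,0,0,0,0,0],
)

```text
clock: 28.55
tool_pos: [0.6773, -0.1514, 0.0729]
eef_rot: [0.458, 0.889, -0.0, 0.0]
contact_force: [-3.0, -0.1, 5.4]
opening: 0.291
```

>>> carry_out(
  motion=[0,0,0,0,0,0,0,0,0,0,0,0,0,0,0,0,0,0],
  hand=5,
)

```text
clock: 28.92
tool_pos: [0.6775, -0.1514, 0.0719]
eef_rot: [0.458, 0.889, 0.0, 0.0]
contact_force: [0.5, 0.1, 0.4]
opening: 0.564
```

>>> carry_out(
  motion=[0,0,0,0,0,0,0,0,-3,0,0,0,0,0,-5,0,0,0,0,0,-5,0,0,0,0,0,-5,0,0,0,0,0,-5,0,0,0,0,0,0,0,0,0],
)

```text
clock: 29.8
tool_pos: [0.6794, -0.1509, 0.3071]
eef_rot: [0.458, 0.889, 0.002, 0.004]
contact_force: [-0.8, 0.1, -0.1]
opening: 0.565
```

```bash
python3 - <<'E'
from pl import *
plan([])
p=snapshot("wrist"); q=snapshot("top"); 
a=cv2.resize(p["frame"],(440,330)); b=cv2.resize(q["frame"][165:345,200:390],(348,330))
cv2.imwrite("pics/end.png",np.hstack([a,b])[:,:,::-1])
E
python3 st.py | grep "cart\|spool"
```

```text
t 29.8 tcp [ 0.6794 -0.1509  0.3071] yaw 2.19 F [-0.8  0.1 -0.1] op 4.98
cartridge 0.52 fx [0.148 0.082 0.065]
spool 0.87 fx [ 0.2   -0.078  0.045]
spool 0.65 fx [0.257 0.204 0.026]
spool 0.59 fx [0.292 0.065 0.08 ]
```

View pics/end.png

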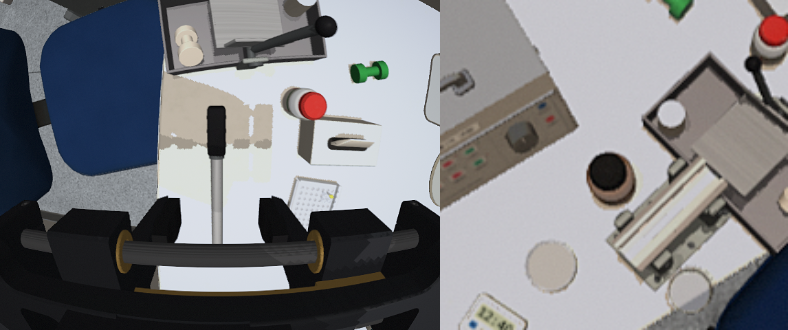

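The rod lies flat and clear of the fixture (left view, 217,130). The cartridge (672,113) and spool (left view, 188,45) are in their bays, the sleeve is empty, and the bystanders have not moved. Handing in.

```bash
python3 -c "
from plant import workorder; print(workorder.finish_job())"
```

```text
the job is handed in; nothing more can be done
None
```

Both inserts are out of the sleeve and in their own bays, and the job is handed in at about 30 s on the robot's clock. No verdict was reported.

- **Order:** The spool was in front. I set the lever to the right stop (measured tilt −0.38 rad), pushed the spool out, then set it to the left stop (+0.38 rad) and pushed the cartridge out. Each push used only the rod.
- **Spool:** It is in the right bay at about x 0.20, y −0.08 m. It first came to rest leaning, with its top at about 75 mm and its middle at an estimated 40 mm, and later views show it still tilted.
- **Cartridge:** It is in the left bay at about x 0.15, y 0.08 m, standing on end. Its middle is at about 36 mm, under the 60 mm limit.
- **Rod:** It looks flat on the bench on the underside of its handle, clear of the fixture. I judged this from the last wrist view and the release height, not from a separate tilt measurement.
- **Bystanders:** The small and amber bottles, beaker, dish and timer looked unmoved in the last views. I did not re-measure them.

No check failed. Two flap readings taken while an insert was on the flap were off (−0.30 and −0.02 rad) and read normally again afterwards. The finder also gave some stray hits, including the green look-alike, which I ignored.

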